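# Refit the press handle and wind the press shut

## Task

The red handle of the bench press has come off: push it fully home over the bare steel pin on the handwheel. Then hold it and wind the wheel with it clockwise (seen from above), more than a full turn, until the pressing plate has come down and grips the glued-up block firmly, without crushing or shifting it. Let go, leaving the handle on its pin and the press tight, and do not disturb the glue bottle, offcut or hammer.

Things in the scene. Friction and masses are not known exactly. Their poses are not given: they have to be found in the camera images.
- press: green bench screw press, fixed; base plate 200x200x12, two steel columns 88 either side of the middle along its y, crosshead 70 (x) by 220 (y), top at height 156. Origin: centre of the underside of the base, z up; the wheel's axis is its z axis
- wheel (a joint): angle (rad) of the level black handwheel on top of the press, 158 across; grows clockwise seen from above; 0 is open; starts at 0 to 1.5. Lowers the plate 20 mm per turn (3.18 mm per rad); the plate meets the block somewhere between 8 and 10.2. Takes about 0.25 N m to turn freely (3.5 N at the pin), more once the plate bears; stays where it is left
- wheel_hub (a point): point on the wheel's vertical axis, at the height of the pin's foot (190 above the bench). Turns with the wheel; its x axis points to the pin
- pin_base (a point): foot of the bare steel pin that stands upright on the wheel, 70 from its axis: top of the boss (diameter 32) on which the handle comes to rest. Pin diameter 16, height 55, the top 10 tapered to diameter 8
- pin_mid (a point): point on the pin's axis 45 above pin_base: where the handle's middle is when fully home. z along the pin
- handle: loose red handle, a straight plain tube: length 90, outside diameter 34, bore 19 right through, 70 g, standing upright on the bench at the start. Origin: centre of its lower end, z along it. Either end may go down
- handle_mid (a point): middle of the handle, on its axis, 45 from either end
- ram: steel ram of the press, driven down by the wheel, with the aluminium pressing plate (110 by 150 by 14) it carries below the crosshead on a stiff spring (100 N/mm: 320 N per rad once it bears) and on a threaded foot set up to 6 mm lower or higher each time, so feel for contact. 50 to 100 N grips well: 6 to 8 N along the path at the pin; 200 N crushes the block. Origin: lower end of the ram proper
- block: loose glued-up block of three wood layers, 170x80x40, 0.4 kg, lying under the plate on a fixed plywood packer 30 thick. Origin: centre of its underside, x along it
- glue: bystander: yellow glue bottle, diameter 60, 170 tall, origin at centre of its underside
- offcut: bystander: upright dark wood offcut 60x60x110, origin at centre of its underside
- hammer: bystander: hammer lying on the bench along its x axis, about 220 long
There are look-alikes about, which are no part of the job. Several things have the shape of the handle; the one meant has the colours described above.

How it is judged:
On the way, in this order (a step that is already met when the one before it is completed fails the run):
1. the handle is fully home on the pin (distance between handle_mid and pin_mid below 0.007 m and angle between the z axis of handle and the z axis of pin_mid, either way round below 0.15 rad), for 0.2 s.
2. with the handle on its pin the wheel has been wound clockwise past a full turn from any start (7.85 rad) (value of joint wheel above 7.85 rad and distance between handle_mid and pin_mid below 0.02 m), for 0.1 s.
At the end, for the whole second after the job is handed in: handle home on the pin (its middle within 7 mm of pin_mid, within 0.15 rad of upright), wheel at rest past 7.85 rad, plate pressing on the block with more than 25 N (all of step 1 and value of joint wheel above 7.85 rad and velocity of joint wheel between -0.05 and 0.05 rad/s and contact force between ram and block above 25 N); the robot touches nothing.
It fails at once if the block is crushed (plate force above 200 N) (contact force between ram and block above 200 N).
It fails at once if the block is shifted by more than 15 mm (distance of block from where it was at the start of the episode above 0.015 m).
It fails at once if the glue is disturbed (moved more than 20 mm) (distance of glue from where it was at the start of the episode above 0.02 m).
It fails at once if the offcut is disturbed (moved more than 20 mm) (distance of offcut from where it was at the start of the episode above 0.02 m).
It fails at once if the hammer is disturbed (moved more than 20 mm) (distance of hammer from where it was at the start of the episode above 0.02 m).
It also fails if it takes over 72 s, if anything falls off the work surface, if the arm or the gripper's body presses on something with over 40 N, if the wrist force passes 120 N, or if a joint passes its speed limit or range.

## Robot

A 7-joint arm with a two-finger parallel gripper is mounted at the origin on the work surface. World frame = base frame: x ahead of the robot, y to its left, z up, the work surface at z = 0. Lengths are in m, angles in rad, forces in N, time in s.
With the tool pointing down it reaches from about 0.425 to 0.925 m from the base axis. Payload 6.8 kg.
Tool frame: the origin (TCP) lies at the centre of the arm's flange, where the gripper is bolted on; the fingertips stand 173 mm ahead of it and the grasp point (between the pads) lies 155 mm ahead of it (r.hold_point_z is the distance from the TCP to the grasp point, in m); z points along the fingers, x is the direction in which the jaws open and shut, and the axes are right-handed (so a half turn about z gives the same grasp; the last joint's range is limited). The gripper opens to 85 mm and grips with 20 to 120 N. Pads are 22 mm wide; open, the fingers measure 114 mm over their backs; the gripper's body (76 mm by 85 mm) begins 54 mm behind the grasp point. The pads swing forward as they close: fully open they stand 13 mm farther back than shut.
Start: joints at [-1.346, 0.477, 0.022, 1.555, -0.011, 1.109, -0.083], TCP at [0.221, 0.638, 0.405] pointing down, gripper open.
Joint ranges: [-2.96, 2.96], [-0.34, 2.1], [-1.41, 1.46], [0.24, 2.44], [-1.37, 4.51], [0.17, 1.92], [-2.96, 2.96]. Speed limits (rad/s): [2.39, 2.39, 3.14, 3.14, 3.14, 3.14, 3.14].

## Interface

Orientations are given as a rotation vector (axis times angle).
In Python, from bench import r gives the robot as it stands.
- The arm moves only by the tool apply_moves, never from a script. Its arguments are lists of equal length, an entry for each row: "dp": the shift along the tool's x, y, z scaled (see below), a list of three; "twist": the turn, a rotation vector about the tool's x, y, z scaled (see below), a list of three; "jaw": the closure in counts, from 0 (fully open) to 255 (shut). In form: {"dp": [[x, y, z], ...], "twist": [[rx, ry, rz], ...], "jaw": [jaw, ...]}. A call has 1 to 20 rows; each row shifts and turns the pose as measured when the row begins, along the tool's axes as they then stand; what a row does not reach is not made up. The controller multiplies each number of a shift by 12 cm and each number of a turn by 120 degrees. A row lasts 1/10 s, in which the tool goes at most 50 mm and 8.59 degrees, less where a joint would pass 70% of its speed; a pose out of reach is approached as far as the arm can. A call with a number of a shift or a turn outside -1 to 1 is refused whole. A call with a gripper value outside its range is refused whole. The fingers move at their own pace and stop on an object; "grip_force" is the grip in N (left out, the last holds). Time passes only in rows, so rows that do not move let the fingers close. It gives the time, the measured TCP pose, the force and the opening at its end, in the units of the state.
- r.get_obs(): the state, without advancing time (a new reading comes with each control period).
- r.grab_frame(name): name is "scene" or "top"; returns a dict with "color" (480x640x3 uint8, red, green, blue), "z_map" (480x640 float32, m along the optical axis (not along the pixel's ray), 0 where there is no reading), "intrinsics" (3x3 intrinsics, pixels), "R" (3x3) and "t" (3): a world point X has camera coordinates R X + t. Camera axes: x right, y down, z forward; pixel columns grow to the right and rows downward; lengths in m; the calibration is good to about 2 mm. A picture is of the moment at which its call begins.
- r.hand_in(): hands the job in, once; it reports no verdict.
The state is a dict: "clock": time; "joints": joint angles; "qvel": joint speeds; "tau": joint torques, N m; "tcp_pos": TCP position; "orientation": TCP orientation; "contact_force": force on the tool from outside, world axes, zero at the start; "moment": the same for the moment, N m; "grip_width": finger opening in m.
Only numpy, scipy, OpenCV 4.12 (cv2) and the standard library are available. Lean on these libraries where they do the work, as an engineer would, in place of code of your own. Each camera call takes 0.05 s, during which the arm holds its last target.

## Working session

There is one attempt and no reset: what is moved stays moved. The work goes in short steps, Python scripts to look and compute and a tool call to move; the robot and the scene stay as the last step left them, time stands still between calls to the robot, and variables do not carry over. Pictures are saved under pics/ and viewed, and the job is handed in when it is done.

Besides the shell and the picture viewer there is one more tool, called after ">>>" by a JSON object that holds its "method" and its "body". apply_moves: Moves the arm, as the interface text tells. Shifts and turns lie within -1 to 1; 1 stands for 12 cm of shift or 120 degrees of turn. Its arguments: {"type":"object","properties":{"dp":{"type":"array"},"twist":{"type":"array"},"jaw":{"type":"array"},"grip_force":{"type":"number"}},"required":["dp","twist","jaw"]}

```bash
ls; mkdir -p pics; python3 - <<'E'
from bench import r
import cv2,numpy as np
o=r.get_obs(); print(o, r.hold_point_z)
for n in ("scene","top"):
    f=r.grab_frame(n); cv2.imwrite(f"pics/{n}0.png",f["color"][:,:,::-1]); np.savez(f"{n}0.npz",**f)
    print(n,f["intrinsics"],f["R"],f["t"])
E
```

```text
pics
{'clock': 0.0, 'joints': array([-1.34609909,  0.47779951,  0.02236788,  1.55647064, -0.01151078,
        1.1093047 , -0.08307735]), 'qvel': array([-0.00034923,  0.00046902, -0.00217099, -0.0003248 ,  0.00066854,
        0.00350046,  0.00059282]), 'tau': array([-1.00338426e-06, -5.96441317e+01,  1.60757158e+00, -2.81188685e+01,
        1.23377703e-02,  9.19958402e-03, -9.65452891e-07]), 'tcp_pos': array([0.2204274 , 0.6376942 , 0.40371827]), 'orientation': array([ 2.55771862e+00,  1.82214550e+00, -2.23479110e-03]), 'contact_force': array([-0.25278611, -0.3815841 ,  0.11309339]), 'moment': array([-0.04391355, -0.00631442,  0.04646434]), 'grip_width': 0.08530191180522517} 0.1547
scene [[440.15361983   0.         322.27110887]
 [  0.         440.15361983 235.90520452]
 [  0.           0.           1.        ]] [[-0.07318625  0.99731528 -0.00245105]
 [ 0.78971375  0.05645046 -0.61087277]
 [-0.60909438 -0.04664311 -0.79172499]] [ 0.05109541 -0.33670234  1.33231772]
top [[509.52789728   0.         325.09505232]
 [  0.         509.52789728 248.35579448]
 [  0.           0.           1.        ]] [[ 0.00631141 -0.99974307  0.02177045]
 [-0.99798093 -0.00767324 -0.06304906]
 [ 0.06319991 -0.02132856 -0.99777295]] [-0.01794755  0.52982507  1.05628245]
```

View pics/scene0.png

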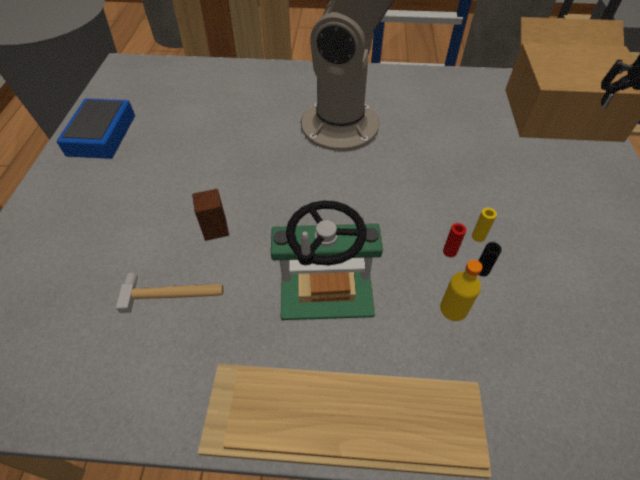

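View pics/top0.png

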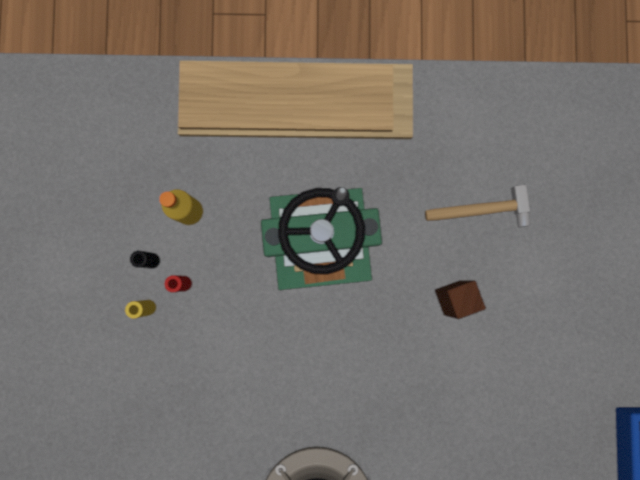

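```bash
cat > h.py <<'E'
import numpy as np,cv2
def load(n):
    return dict(np.load(n))
def pts(f,m=None):
    z=f["z_map"]; K=f["intrinsics"]; v,u=np.nonzero((z>0)&(m if m is not None else True))
    d=z[v,u]; c=np.stack([(u-K[0,2])/K[0,0]*d,(v-K[1,2])/K[1,1]*d,d],1)
    return (c-f["t"])@f["R"], u, v
def plane(f,u,v,h):
    K=f["intrinsics"]; d=np.array([(u-K[0,2])/K[0,0],(v-K[1,2])/K[1,1],1])
    D=f["R"].T@d; C=-f["R"].T@f["t"]; return C+D*(h-C[2])/D[2]
def proj(f,X):
    c=f["R"]@np.array(X)+f["t"]; p=f["intrinsics"]@c; return p[:2]/p[2]
def fitc(P):
    A=np.c_[2*P,np.ones(len(P))]; s=np.linalg.lstsq(A,(P**2).sum(1),rcond=None)[0]
    return s[:2],np.sqrt(s[2]+s[:2]@s[:2])
E
python3 - <<'E'
from h import *
for n in ("top0.npz","scene0.npz"):
    f=load(n); c=f["color"]; hsv=cv2.cvtColor(c,cv2.COLOR_RGB2HSV)
    red=((hsv[...,0]<5)|(hsv[...,0]>174))&(hsv[...,1]>180)&(hsv[...,2]>60)
    yel=(hsv[...,0]>20)&(hsv[...,0]<32)&(hsv[...,1]>170)&(hsv[...,2]>60)
    blk=(hsv[...,2]<50)
    for nm,m in (("red",red),("yel",yel),("blk",blk)):
        N,L,st,ce=cv2.connectedComponentsWithStats(m.astype(np.uint8))
        for i in range(1,N):
            if st[i,4]<60: continue
            P,u,v=pts(f,L==i)
            if len(P)<10: continue
            zt=np.percentile(P[:,2],97); T=P[P[:,2]>zt-0.006]
            print(n,nm,st[i],"ztop",zt.round(3),"topmid",((T.min(0)+T.max(0))/2).round(3),T.min(0).round(3),T.max(0).round(3))
    P,u,v=pts(f)
    # pin / wheel
    s=(abs(P[:,0]-0.53)<0.16)&(abs(P[:,1])<0.16)
    for lo,hi in ((0.235,0.26),(0.215,0.235),(0.2,0.215),(0.17,0.2)):
        q=s&(P[:,2]>lo)&(P[:,2]<hi)
        if q.sum(): print(n,lo,q.sum(),P[q].mean(0).round(4),P[q].min(0).round(3),P[q].max(0).round(3),u[q].mean(),v[q].mean())
for n in("top","scene"):
    f=load(n+"0.npz");c=f["color"][:,:,::-1]
    x,y=((250,170) if n=="top" else (260,180)); a=cv2.resize(c[y:y+130,x:x+140],None,fx=4,fy=4,interpolation=cv2.INTER_CUBIC)
    cv2.imwrite(f"pics/{n}0w.png",a)
E
```

```text
top0.npz red [166 277  25  14 282] ztop 0.093 topmid [0.455 0.281 0.091] [0.442 0.266 0.087] [0.467 0.296 0.095]
top0.npz yel [167 192  34  31 425] ztop 0.139 topmid [0.605 0.268 0.141] [0.596 0.261 0.133] [0.615 0.275 0.149]
top0.npz yel [139 301  16  14 130] ztop 0.087 topmid [0.407 0.344 0.086] [0.395 0.339 0.081] [0.418 0.348 0.09 ]
top0.npz yel [129 305  10  10  68] ztop 0.09 topmid [0.404 0.363 0.087] [0.395 0.359 0.084] [0.413 0.366 0.091]
top0.npz blk [ 278  188   87   86 2415] ztop 0.19 topmid [ 0.552 -0.004  0.19 ] [ 0.476 -0.08   0.184] [0.627 0.072 0.195]
top0.npz blk [131 251  29  17 384] ztop 0.093 topmid [0.503 0.349 0.091] [0.488 0.333 0.087] [0.517 0.365 0.096]
top0.npz blk [436 281  33  36 393] ztop 0.101 topmid [ 0.428 -0.269  0.1  ] [ 0.395 -0.29   0.095] [ 0.461 -0.248  0.106]
top0.npz 0.235 67 [ 0.6123 -0.0372  0.2415] [ 0.606 -0.044  0.235] [ 0.62  -0.031  0.248] 342.0149253731343 191.0
top0.npz 0.215 19 [ 0.6079 -0.0369  0.2255] [ 0.605 -0.045  0.215] [ 0.621 -0.03   0.235] 341.3157894736842 195.21052631578948
top0.npz 0.2 11 [ 0.6079 -0.0341  0.2086] [ 0.606 
[... 1949 characters left out ...]
mid [ 0.452 -0.273  0.103] [ 0.44  -0.3    0.098] [ 0.464 -0.247  0.108]
scene0.npz blk [479 242  22  34 435] ztop 0.092 topmid [0.503 0.35  0.09 ] [0.488 0.335 0.086] [0.519 0.366 0.095]
scene0.npz 0.235 59 [ 0.6149 -0.0363  0.2413] [ 0.608 -0.043  0.235] [ 0.619 -0.029  0.247] 304.7118644067797 235.57627118644066
scene0.npz 0.215 61 [ 0.6179 -0.0355  0.2256] [ 0.612 -0.044  0.215] [ 0.622 -0.029  0.235] 305.27868852459017 242.34426229508196
scene0.npz 0.2 41 [ 0.6182 -0.0361  0.2077] [ 0.612 -0.044  0.201] [ 0.622 -0.029  0.214] 305.2682926829268 248.4390243902439
scene0.npz 0.17 2609 [ 0.559  -0.0024  0.1837] [ 0.475 -0.081  0.17 ] [0.63  0.075 0.2  ] 326.06055960137985 232.53698735147566
```

```bash
python3 -c "
import cv2,numpy as np
a=cv2.imread('pics/top0w.png');b=cv2.imread('pics/scene0w.png')
cv2.imwrite('pics/both0w.png',cv2.resize(np.hstack([a,b]),(800,371)))"
```

```text
(no output)
```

View pics/both0w.png

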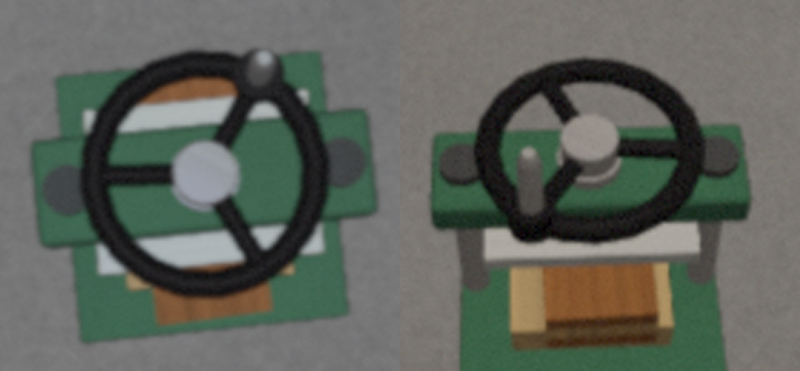

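>>> {"method": "apply_moves", "body": {"dp": [[0, 0, 0], [0, 0, 0], [0, 0, 0], [0, 0, 0], [0, 0, 0], [0, 0, 0], [0, 0, 0], [0, 0, 0], [0, 0, 0]], "twist": [[0, 0, 0.07], [0, 0, 0.07], [0, 0, 0.07], [0, 0, 0.07], [0, 0, 0.07], [0, 0, 0.07], [0, 0, 0.07], [0, 0, 0.07], [0, 0, 0.03]], "jaw": [0, 0, 0, 0, 0, 0, 0, 0, 0]}}

```text
clock: 1.0
tcp_pos: [0.2199, 0.6361, 0.3985]
orientation: [3.13, -0.049, -0.005]
contact_force: [0.1, 0.2, -0.4]
grip_width: 0.0855
```

```bash
cat > s.py <<'E'
import sys,numpy as np
from scipy.spatial.transform import Rotation as R
from bench import r
o=r.get_obs(); M=R.from_rotvec(o["orientation"]).as_matrix()
print("t",o["clock"],"p",o["tcp_pos"].round(4),"yaw",np.degrees(np.arctan2(M[1,0],M[0,0])).round(2),"zax",M[:,2].round(4),"F",o["contact_force"].round(1),"w",round(o["grip_width"],4),"q",o["joints"].round(2))
if len(sys.argv)>3:
    T=np.array([float(a) for a in sys.argv[1:4]]); d=M.T@(T-o["tcp_pos"])
    # twist to vertical with yaw
    y=np.radians(float(sys.argv[4]) if len(sys.argv)>4 else 0)
    Rt=np.array([[np.cos(y),np.sin(y),0],[np.sin(y),-np.cos(y),0],[0,0,-1]])
    tw=R.from_matrix(M.T@Rt).as_rotvec()
    print("dp scaled",(d/0.12).round(3),"twist scaled",(np.degrees(tw)/120).round(4))
E
python3 s.py 0.456 0.282 0.38 0
```

```text
t 1.0 p [0.2199 0.6361 0.3985] yaw -1.78 zax [-0.0033 -0.0111 -0.9999] F [ 0.1  0.2 -0.4] w 0.0855 q [-1.54  0.49  0.3   1.58 -0.16  1.11 -1.23]
dp scaled [2.059 2.886 0.18 ] twist scaled [ 0.0053  0.0015 -0.0148]
```

>>> {"method": "apply_moves", "body": {"dp": [[0.2, 0.28, 0], [0.2, 0.28, 0], [0.2, 0.28, 0], [0.2, 0.28, 0], [0.2, 0.28, 0], [0.2, 0.28, 0], [0.2, 0.28, 0], [0.2, 0.28, 0], [0.2, 0.28, 0], [0.2, 0.28, 0]], "twist": [[0.005, 0.0015, -0.0148], [0, 0, 0], [0, 0, 0], [0, 0, 0], [0, 0, 0], [0, 0, 0], [0, 0, 0], [0, 0, 0], [0, 0, 0], [0, 0, 0]], "jaw": [0, 0, 0, 0, 0, 0, 0, 0, 0, 0]}}

```text
clock: 2.0
tcp_pos: [0.4609, 0.2934, 0.3939]
orientation: [3.138, 0.023, -0.009]
contact_force: [0.6, 0.8, -0.6]
grip_width: 0.0855
```

```bash
python3 s.py 0.456 0.282 0.30 0
```

```text
t 2.0 p [0.4609 0.2934 0.3939] yaw 0.85 zax [-0.0055 -0.0038 -1.    ] F [ 0.6  0.8 -0.6] w 0.0855 q [-1.03  0.29  0.43  1.9  -0.14  0.99 -0.52]
dp scaled [-0.038  0.091  0.783] twist scaled [0.0018 0.0026 0.0071]
```

>>> {"method": "apply_moves", "body": {"dp": [[-0.04, 0.09, 0.2], [0, 0, 0.25], [0, 0, 0.25], [0, 0, 0.2], [0, 0, 0]], "twist": [[0.0018, 0.0026, 0.007], [0, 0, 0], [0, 0, 0], [0, 0, 0], [0, 0, 0]], "jaw": [0, 0, 0, 0, 0]}}

```text
clock: 2.5
tcp_pos: [0.4609, 0.2734, 0.2835]
orientation: [3.141, -0.024, 0.006]
contact_force: [-0.9, 0.4, 0.2]
grip_width: 0.0853
```

```bash
python3 s.py 0.456 0.282 0.215 0; python3 - <<'E'
from bench import r
import cv2,numpy as np
ims=[]
for n,(x,y) in (("scene",(380,120)),("top",(80,200))):
    f=r.grab_frame(n); np.savez(f"{n}1.npz",**f); ims.append(cv2.resize(f["color"][y:y+200,x:x+200,::-1],(400,400),interpolation=cv2.INTER_CUBIC))
cv2.imwrite("pics/a1.png",np.hstack(ims))
E
```

```text
t 2.5 p [0.4609 0.2734 0.2835] yaw -0.86 zax [ 3.7e-03 -7.0e-04 -1.0e+00] F [-0.9  0.4  0.2] w 0.0853 q [-0.96  0.42  0.39  2.02 -0.23  0.74 -0.45]
dp scaled [-0.044 -0.072  0.571] twist scaled [ 0.0003 -0.0018 -0.0072]
```

View pics/a1.png

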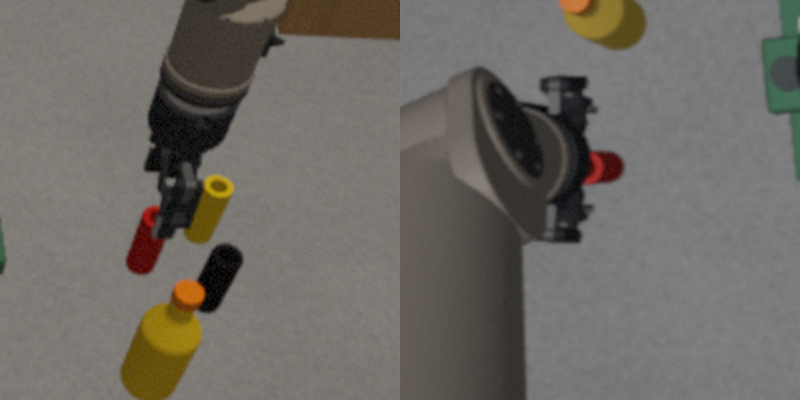

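>>> {"method": "apply_moves", "body": {"dp": [[-0.044, -0.072, 0], [0, 0, 0], [0, 0, 0]], "twist": [[0, -0.0018, -0.007], [0, 0, 0], [0, 0, 0]], "jaw": [0, 0, 0]}}

```text
clock: 2.9
tcp_pos: [0.4575, 0.2849, 0.2899]
orientation: [-3.135, -0.003, -0.012]
contact_force: [0.1, 0.3, -0.1]
grip_width: 0.0855
```

```bash
python3 s.py 0.456 0.282 0.215 0
```

```text
t 2.9 p [0.4575 0.2849 0.2899] yaw 0.1 zax [ 0.0075  0.0066 -1.    ] F [ 0.1  0.3 -0.1] w 0.0855 q [-0.98  0.42  0.39  2.01 -0.23  0.75 -0.46]
dp scaled [-0.017  0.028  0.624] twist scaled [-0.0031 -0.0036  0.0009]
```

>>> {"method": "apply_moves", "body": {"dp": [[-0.017, 0.025, 0.1], [0, 0, 0.15], [0, 0, 0.15], [0, 0, 0.12], [0, 0, 0.06], [0, 0, 0], [0, 0, 0]], "twist": [[-0.003, -0.0036, 0], [0, 0, 0], [0, 0, 0], [0, 0, 0], [0, 0, 0], [0, 0, 0], [0, 0, 0]], "jaw": [0, 0, 0, 0, 0, 0, 0]}}

```text
clock: 3.6
tcp_pos: [0.4553, 0.2817, 0.2178]
orientation: [-3.14, -0.004, -0.001]
contact_force: [-0.6, -0.4, -0.1]
grip_width: 0.0851
```

```bash
python3 s.py 0.456 0.282 0.215 0
```

```text
t 3.6 p [0.4553 0.2817 0.2178] yaw 0.15 zax [ 9.0e-04  1.4e-03 -1.0e+00] F [-0.6 -0.4 -0.1] w 0.0851 q [-0.93  0.53  0.33  2.05 -0.29  0.61 -0.4 ]
dp scaled [ 0.006 -0.003  0.023] twist scaled [-0.0007 -0.0004  0.0013]
```

>>> {"method": "apply_moves", "body": {"dp": [[0, 0, 0], [0, 0, 0], [0, 0, 0], [0, 0, 0], [0, 0, 0], [0, 0, 0], [0, 0, 0], [0, 0, 0]], "twist": [[0, 0, 0], [0, 0, 0], [0, 0, 0], [0, 0, 0], [0, 0, 0], [0, 0, 0], [0, 0, 0], [0, 0, 0]], "jaw": [255, 255, 255, 255, 255, 255, 255, 255], "grip_force": 60}}

```text
clock: 4.4
tcp_pos: [0.456, 0.2821, 0.2201]
orientation: [-3.138, -0.004, -0.006]
contact_force: [-0.1, 0.0, -0.8]
grip_width: 0.0334
```

```bash
python3 s.py 0.456 0.282 0.215 0
```

```text
t 4.4 p [0.456  0.2821 0.2201] yaw 0.15 zax [ 0.0037  0.0041 -1.    ] F [-0.1  0.  -0.8] w 0.0334 q [-0.93  0.53  0.33  2.05 -0.29  0.61 -0.4 ]
dp scaled [0.    0.001 0.042] twist scaled [-0.0019 -0.0018  0.0012]
```

>>> {"method": "apply_moves", "body": {"dp": [[0, 0, -0.15], [0, 0, -0.3], [0, 0, -0.3], [0, 0, -0.3], [0, 0, -0.3], [0, 0, -0.3], [0, 0, -0.3], [0, 0, -0.3], [0, 0, -0.1], [0, 0, 0], [0, 0, 0]], "twist": [[0, 0, 0], [0, 0, 0], [0, 0, 0], [0, 0, 0], [0, 0, 0], [0, 0, 0], [0, 0, 0], [0, 0, 0], [0, 0, 0], [0, 0, 0], [0, 0, 0]], "jaw": [255, 255, 255, 255, 255, 255, 255, 255, 255, 255, 255]}}

```text
clock: 5.5
tcp_pos: [0.454, 0.2799, 0.5099]
orientation: [3.141, 0.003, -0.003]
contact_force: [-0.1, -0.3, -1.5]
grip_width: 0.033
```

```bash
python3 s.py 0.613 -0.037 0.5 0
```

```text
t 5.5 p [0.454  0.2799 0.5099] yaw 0.09 zax [-2.1e-03 -5.0e-04 -1.0e+00] F [-0.1 -0.3 -1.5] w 0.033 q [-1.07  0.16  0.46  1.78 -0.07  1.23 -0.59]
dp scaled [1.321 2.643 0.081] twist scaled [0.0002 0.001  0.0008]
```

Now above the pin.

>>> {"method": "apply_moves", "body": {"dp": [[0.07, 0.13, 0], [0.14, 0.28, 0], [0.14, 0.28, 0], [0.14, 0.28, 0], [0.14, 0.28, 0], [0.14, 0.28, 0], [0.14, 0.28, 0], [0.14, 0.28, 0], [0.14, 0.28, 0], [0.07, 0.13, 0], [0, 0, 0], [0, 0, 0]], "twist": [[0, 0, 0], [0, 0, 0], [0, 0, 0], [0, 0, 0], [0, 0, 0], [0, 0, 0], [0, 0, 0], [0, 0, 0], [0, 0, 0], [0, 0, 0], [0, 0, 0], [0, 0, 0]], "jaw": [255, 255, 255, 255, 255, 255, 255, 255, 255, 255, 255, 255]}}

```text
clock: 6.7
tcp_pos: [0.6067, -0.0278, 0.4824]
orientation: [3.123, 0.01, -0.064]
contact_force: [0.1, 0.2, 0.1]
grip_width: 0.0336
```

```bash
python3 s.py 0.613 -0.037 0.5 0
```

```text
t 6.7 p [ 0.6067 -0.0278  0.4824] yaw 0.35 zax [-0.0407 -0.0178 -0.999 ] F [0.1 0.2 0.1] w 0.0336 q [-0.55  0.36  0.65  1.65 -0.2   1.25  0.15]
dp scaled [ 0.046  0.08  -0.147] twist scaled [0.0084 0.0194 0.0031]
```

>>> {"method": "apply_moves", "body": {"dp": [[0.046, 0.08, -0.08], [0, 0, 0], [0, 0, 0]], "twist": [[0.0084, 0.0194, 0.003], [0, 0, 0], [0, 0, 0]], "jaw": [255, 255, 255]}}

```text
clock: 7.0
tcp_pos: [0.6124, -0.0346, 0.4909]
orientation: [-3.139, -0.006, -0.001]
contact_force: [-0.1, -0.6, -1.1]
grip_width: 0.0335
```

```bash
python3 s.py 0.613 -0.037 0.49 0
```

```text
t 7.0 p [ 0.6124 -0.0346  0.4909] yaw 0.21 zax [ 3.0e-04  2.8e-03 -1.0e+00] F [-0.1 -0.6 -1.1] w 0.0335 q [-0.53  0.35  0.65  1.64 -0.23  1.23  0.17]
dp scaled [0.005 0.02  0.008] twist scaled [-0.0013 -0.0002  0.0018]
```

Look to measure handle vs pin in the same picture.

```bash
python3 - <<'E'
from bench import r
from h import *
ims=[]
for n,(x,y) in (("scene",(230,150)),("top",(250,120))):
    f=r.grab_frame(n); np.savez(f"{n}2.npz",**f); ims.append(cv2.resize(f["color"][y:y+150,x:x+150,::-1],(400,400),interpolation=cv2.INTER_CUBIC))
    c=f["color"]; hsv=cv2.cvtColor(c,cv2.COLOR_RGB2HSV)
    red=((hsv[...,0]<5)|(hsv[...,0]>174))&(hsv[...,1]>180)&(hsv[...,2]>60)
    P,u,v=pts(f,red)
    if len(P):
        print(n,len(P),P.min(0).round(3),P.max(0).round(3))
        for lo in np.arange(0.26,0.36,0.012):
            q=(P[:,2]>lo)&(P[:,2]<lo+.012)
            if q.sum()>5: print(lo.round(3),q.sum(),"xmax",P[q,0].max().round(4),"y",P[q,1].min().round(4),P[q,1].max().round(4))
    P,u,v=pts(f)
    q=(abs(P[:,0]-0.613)<0.025)&(abs(P[:,1]+.037)<0.025)&(P[:,2]>0.2)&(P[:,2]<0.25)
    if q.sum(): print(n,"pin",q.sum(),P[q].min(0).round(4),P[q].max(0).round(4))
cv2.imwrite("pics/a2.png",np.hstack(ims))
E
```

```text
scene 342 [ 0.61  -0.049  0.274] [ 0.641 -0.016  0.4  ]
0.272 60 xmax 0.6281 y -0.0474 -0.0161
0.284 89 xmax 0.6282 y -0.0494 -0.016
0.296 77 xmax 0.6289 y -0.0466 -0.017
0.308 27 xmax 0.6287 y -0.034 -0.0168
0.32 21 xmax 0.624 y -0.0224 -0.0168
0.332 21 xmax 0.6259 y -0.0224 -0.0178
0.344 16 xmax 0.6268 y -0.022 -0.0176
0.356 24 xmax 0.6258 y -0.022 -0.0175
scene pin 160 [ 0.6074 -0.0444  0.2   ] [ 0.622  -0.029   0.2468]
```

View pics/a2.png

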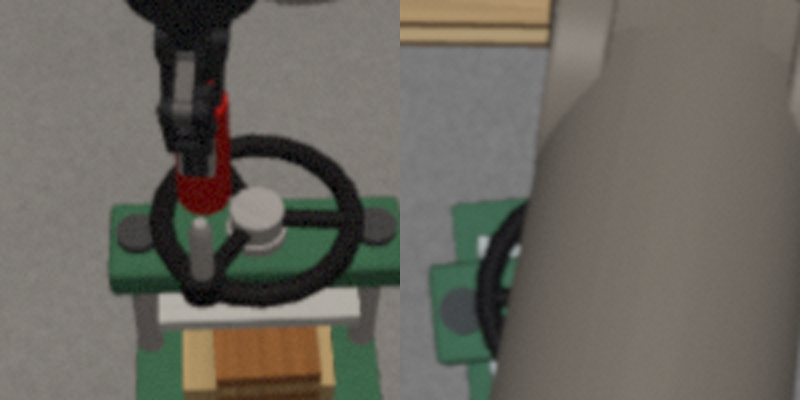

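```bash
python3 s.py 0.6145 -0.0385 0.468 0
```

```text
t 7.1 p [ 0.6125 -0.035   0.4912] yaw 0.2 zax [ 9.0e-04  2.3e-03 -1.0e+00] F [-0.1  0.1 -1.6] w 0.0335 q [-0.53  0.35  0.65  1.64 -0.22  1.23  0.17]
dp scaled [0.016 0.029 0.194] twist scaled [-0.0011 -0.0004  0.0016]
```

>>> {"method": "apply_moves", "body": {"dp": [[0.016, 0.03, 0.05], [0, 0, 0.07], [0, 0, 0.07], [0, 0, 0]], "twist": [[-0.001, 0, 0.0016], [0, 0, 0], [0, 0, 0], [0, 0, 0]], "jaw": [255, 255, 255, 255]}}

```text
clock: 7.5
tcp_pos: [0.6143, -0.0376, 0.4661]
orientation: [-3.141, -0.003, -0.0]
contact_force: [-0.3, 0.5, -1.1]
grip_width: 0.0336
```

```bash
python3 s.py 0.6145 -0.0385 0.44 0;  python3 - <<'E'
from bench import r
from h import *
f=r.grab_frame("scene"); c=f["color"]
cv2.imwrite("pics/a3.png",cv2.resize(c[160:270,250:360,::-1],(600,600),interpolation=cv2.INTER_CUBIC))
hsv=cv2.cvtColor(c,cv2.COLOR_RGB2HSV)
red=((hsv[...,0]<5)|(hsv[...,0]>174))&(hsv[...,1]>180)&(hsv[...,2]>60)
P,u,v=pts(f,red)
q=(P[:,2]<.28); print(P[q].min(0),P[q].max(0))
P,u,v=pts(f)
q=(abs(P[:,0]-0.613)<0.025)&(abs(P[:,1]+.037)<0.025)&(P[:,2]>0.2)&(P[:,2]<0.24)
print(P[q].min(0).round(4),P[q].max(0).round(4))
E
```

```text
t 7.5 p [ 0.6143 -0.0376  0.4661] yaw 0.1 zax [ 3.e-04  6.e-04 -1.e+00] F [-0.3  0.5 -1.1] w 0.0336 q [-0.52  0.37  0.64  1.66 -0.24  1.18  0.18]
dp scaled [0.002 0.008 0.218] twist scaled [-0.0003 -0.0001  0.0009]
[ 0.61713336 -0.05202855  0.2477494 ] [ 0.63095091 -0.02069842  0.27986611]
[ 0.6129 -0.0442  0.2   ] [ 0.6211 -0.0291  0.2346]
```

View pics/a3.png

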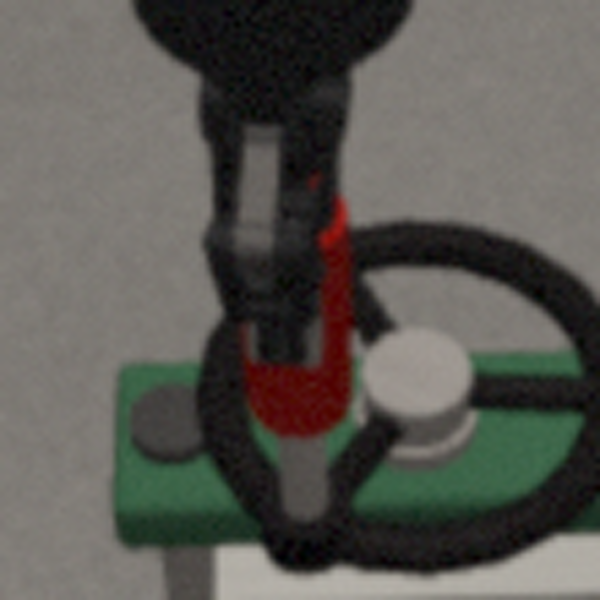

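>>> {"method": "apply_moves", "body": {"dp": [[0, 0, 0.07], [0, 0, 0.07], [0, 0, 0.07], [0, 0, 0.07]], "twist": [[0, 0, 0], [0, 0, 0], [0, 0, 0], [0, 0, 0]], "jaw": [255, 255, 255, 255]}}

```text
clock: 7.95
tcp_pos: [0.6147, -0.0378, 0.4315]
orientation: [-3.141, -0.003, -0.004]
contact_force: [-0.1, 0.1, 0.1]
grip_width: 0.0337
```

```bash
python3 s.py 0.6145 -0.0385 0.41 0
```

```text
t 7.95 p [ 0.6147 -0.0378  0.4315] yaw 0.1 zax [ 2.5e-03  6.0e-04 -1.0e+00] F [-0.1  0.1  0.1] w 0.0337 q [-0.51  0.4   0.63  1.71 -0.26  1.11  0.2 ]
dp scaled [-0.002  0.006  0.179] twist scaled [-0.0003 -0.0012  0.0009]
```

>>> {"method": "apply_moves", "body": {"dp": [[0, 0, 0.06], [0, 0, 0.05], [0, 0, 0.04], [0, 0, 0.03]], "twist": [[0, -0.001, 0], [0, 0, 0], [0, 0, 0], [0, 0, 0]], "jaw": [255, 255, 255, 255]}}

```text
clock: 8.35
tcp_pos: [0.6148, -0.038, 0.4094]
orientation: [-3.14, -0.003, 0.001]
contact_force: [-13.5, 2.6, 40.3]
grip_width: 0.0333
```

```bash
python3 s.py 0.6145 -0.0385 0.41 0
```

```text
t 8.35 p [ 0.6148 -0.038   0.4094] yaw 0.09 zax [-5.0e-04  1.5e-03 -1.0e+00] F [-13.5   2.6  40.3] w 0.0333 q [-0.5   0.43  0.62  1.73 -0.28  1.08  0.22]
dp scaled [-0.002  0.004 -0.005] twist scaled [-0.0007  0.0003  0.0008]
```

>>> {"method": "apply_moves", "body": {"dp": [[0, 0, 0], [0, 0, -0.004], [0, 0, 0]], "twist": [[0, 0, 0], [0, 0, 0], [0, 0, 0]], "jaw": [255, 255, 255]}}

```text
clock: 8.65
tcp_pos: [0.6148, -0.0383, 0.4109]
orientation: [-3.139, -0.002, -0.001]
contact_force: [-0.5, 0.6, -0.8]
grip_width: 0.0333
```

```bash
python3 s.py 0.6145 -0.0385 0.41 0;  python3 - <<'E'
from bench import r
from h import *
f=r.grab_frame("scene"); c=f["color"]
cv2.imwrite("pics/a4.png",cv2.resize(c[160:320,250:410,::-1],(600,600),interpolation=cv2.INTER_CUBIC))
E
```

```text
t 8.65 p [ 0.6148 -0.0383  0.4109] yaw 0.08 zax [ 6.0e-04  2.4e-03 -1.0e+00] F [-0.5  0.6 -0.8] w 0.0333 q [-0.5   0.42  0.62  1.73 -0.28  1.08  0.22]
dp scaled [-0.002  0.002  0.007] twist scaled [-0.0012 -0.0003  0.0007]
```

View pics/a4.png

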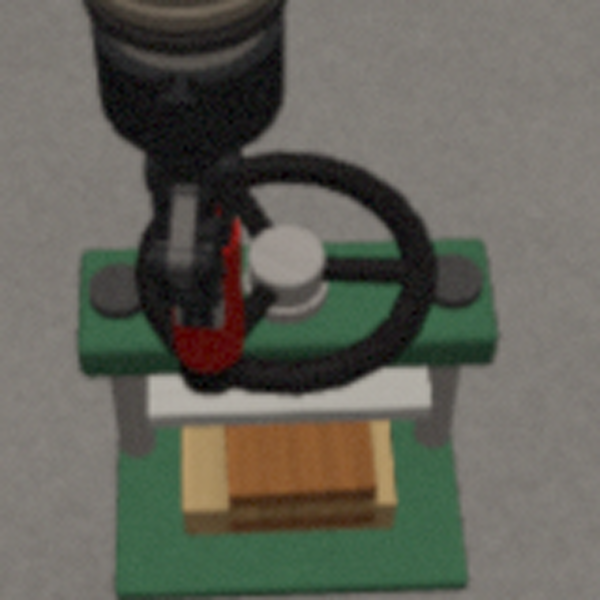

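```bash
cat > w.py <<'E'
import sys,numpy as np
from scipy.spatial.transform import Rotation as R
from bench import r
hub=np.array([0.5534,-0.0046]); rad=0.07; ztar=float(sys.argv[3]) if len(sys.argv)>3 else 0.411
o=r.get_obs(); M=R.from_rotvec(o["orientation"]).as_matrix(); p=o["tcp_pos"]
d=p[:2]-hub; a=np.arctan2(d[1],d[0])
F=o["contact_force"]; t=np.array([np.sin(a),-np.cos(a)]); n=np.array([np.cos(a),np.sin(a)])
print("t",o["clock"],"p",p.round(4),"ang",np.degrees(a).round(1),"r",np.hypot(*d).round(4),"zax",M[:,2].round(4),"F",F.round(1),"Ftan",(F[:2]@t).round(1),"Frad",(F[:2]@n).round(1),"q",o["joints"].round(2))
step=float(sys.argv[1]); N=int(sys.argv[2]); Rt=np.diag([1.,-1,-1])
print("twist",(np.degrees(R.from_matrix(M.T@Rt).as_rotvec())/120).round(4))
cur=p.copy(); out=[]
for k in range(N):
    a-=np.radians(step); w=np.array([hub[0]+rad*np.cos(a),hub[1]+rad*np.sin(a),ztar])
    Mk=M if k==0 else Rt
    out.append(((Mk.T@(w-cur))/0.12).round(3).tolist()); cur=w
print(out,"end ang",np.degrees(a).round(1))
E
python3 w.py 6 8
```

```text
t 8.7 p [ 0.6148 -0.0383  0.4108] ang -28.8 r 0.07 zax [ 5.0e-04  2.4e-03 -1.0e+00] F [-0.3  0.7  0.2] Ftan -0.5 Frad -0.6 q [-0.5   0.42  0.62  1.73 -0.28  1.08  0.22]
twist [-0.0011 -0.0002  0.0007]
[[-0.032, 0.052, -0.002], [-0.037, 0.048, 0.0], [-0.042, 0.044, 0.0], [-0.047, 0.039, 0.0], [-0.05, 0.034, 0.0], [-0.054, 0.029, 0.0], [-0.057, 0.023, 0.0], [-0.059, 0.017, 0.0]] end ang -76.8
```

>>> {"method": "apply_moves", "body": {"dp": [[-0.032, 0.052, 0], [-0.037, 0.048, 0], [-0.042, 0.044, 0], [-0.047, 0.039, 0], [-0.05, 0.034, 0], [-0.054, 0.029, 0]], "twist": [[-0.001, 0, 0], [0, 0, 0], [0, 0, 0], [0, 0, 0], [0, 0, 0], [0, 0, 0]], "jaw": [255, 255, 255, 255, 255, 255]}}

```text
clock: 9.3
tcp_pos: [0.5834, -0.0678, 0.411]
orientation: [-3.139, -0.006, -0.012]
contact_force: [3.9, 2.0, -0.9]
grip_width: 0.0333
```

```bash
python3 w.py 8 10
```

```text
t 9.3 p [ 0.5834 -0.0678  0.411 ] ang -64.6 r 0.0699 zax [ 0.0076  0.0024 -1.    ] F [ 3.9  2.  -0.9] Ftan -4.4 Frad -0.2 q [-0.48  0.37  0.64  1.8  -0.26  1.05  0.26]
twist [-0.0011 -0.0036  0.002 ]
[[-0.076, 0.03, -0.0], [-0.079, 0.019, 0.0], [-0.081, 0.008, 0.0], [-0.081, -0.004, 0.0], [-0.08, -0.015, 0.0], [-0.077, -0.026, 0.0], [-0.073, -0.036, 0.0], [-0.067, -0.046, 0.0], [-0.06, -0.055, 0.0], [-0.052, -0.063, 0.0]] end ang -144.6
```

Excellent tracking: radius 0.0699, tangential −4.4 N.

>>> {"method": "apply_moves", "body": {"dp": [[-0.076, 0.03, 0], [-0.079, 0.019, 0], [-0.081, 0.008, 0], [-0.081, -0.004, 0], [-0.08, -0.015, 0], [-0.077, -0.026, 0], [-0.073, -0.036, 0], [-0.067, -0.046, 0]], "twist": [[-0.001, -0.0036, 0.002], [0, 0, 0], [0, 0, 0], [0, 0, 0], [0, 0, 0], [0, 0, 0], [0, 0, 0], [0, 0, 0]], "jaw": [255, 255, 255, 255, 255, 255, 255, 255]}}

```text
clock: 10.1
tcp_pos: [0.5044, -0.0599, 0.4123]
orientation: [-3.141, 0.003, -0.013]
contact_force: [7.3, 2.1, -1.9]
grip_width: 0.0336
```

```bash
python3 w.py 8 10
```

```text
t 10.1 p [ 0.5044 -0.0599  0.4123] ang -131.5 r 0.0739 zax [ 8.1e-03  4.0e-04 -1.0e+00] F [ 7.3  2.1 -1.9] Ftan -4.1 Frad -6.5 q [-0.57  0.21  0.66  1.98 -0.16  0.99  0.16]
twist [-0.0002 -0.0039 -0.0008]
[[-0.035, -0.083, 0.01], [-0.048, -0.065, 0.0], [-0.039, -0.072, 0.0], [-0.028, -0.076, 0.0], [-0.018, -0.079, 0.0], [-0.006, -0.081, 0.0], [0.005, -0.081, 0.0], [0.016, -0.08, 0.0], [0.027, -0.077, 0.0], [0.038, -0.072, 0.0]] end ang -211.5
```

>>> {"method": "apply_moves", "body": {"dp": [[-0.035, -0.083, 0.01], [-0.048, -0.065, 0], [-0.039, -0.072, 0], [-0.028, -0.076, 0], [-0.018, -0.079, 0], [-0.006, -0.081, 0], [0.005, -0.081, 0]], "twist": [[0, -0.004, 0], [0, 0, 0], [0, 0, 0], [0, 0, 0], [0, 0, 0], [0, 0, 0], [0, 0, 0]], "jaw": [255, 255, 255, 255, 255, 255, 255]}}

```text
clock: 10.8
tcp_pos: [0.4808, 0.005, 0.4112]
orientation: [3.135, -0.007, 0.001]
contact_force: [4.1, -3.9, -0.5]
grip_width: 0.0336
```

```bash
python3 w.py 8 10
```

```text
t 10.8 p [0.4808 0.005  0.4112] ang 172.5 r 0.0732 zax [ 3.0e-04 -6.4e-03 -1.0e+00] F [ 4.1 -3.9 -0.5] Ftan -3.4 Frad -4.6 q [-0.7   0.16  0.63  2.03 -0.1   0.99 -0.03]
twist [ 0.0031 -0.0002 -0.0021]
[[0.042, -0.076, 0.001], [0.027, -0.077, 0.0], [0.038, -0.072, 0.0], [0.047, -0.066, 0.0], [0.056, -0.059, 0.0], [0.064, -0.051, 0.0], [0.07, -0.041, 0.0], [0.075, -0.031, 0.0], [0.079, -0.02, 0.0], [0.081, -0.009, 0.0]] end ang 92.5
```

>>> {"method": "apply_moves", "body": {"dp": [[0.042, -0.076, 0], [0.027, -0.077, 0], [0.038, -0.072, 0], [0.047, -0.066, 0], [0.056, -0.059, 0], [0.064, -0.051, 0], [0.07, -0.041, 0], [0.075, -0.031, 0]], "twist": [[0.003, 0, -0.002], [0, 0, 0], [0, 0, 0], [0, 0, 0], [0, 0, 0], [0, 0, 0], [0, 0, 0], [0, 0, 0]], "jaw": [255, 255, 255, 255, 255, 255, 255, 255]}}

```text
clock: 11.6
tcp_pos: [0.5328, 0.0649, 0.4099]
orientation: [3.137, -0.003, -0.017]
contact_force: [-2.6, -5.8, 6.2]
grip_width: 0.0335
```

```bash
python3 w.py 8 10
```

```text
t 11.6 p [0.5328 0.0649 0.4099] ang 106.5 r 0.0725 zax [-0.0109 -0.0043 -0.9999] F [-2.6 -5.8  6.2] Ftan -4.1 Frad -4.8 q [-0.72  0.27  0.59  1.91 -0.17  1.02 -0.06]
twist [ 0.0021  0.0052 -0.0008]
[[0.085, 0.002, -0.01], [0.081, -0.006, 0.0], [0.081, 0.005, 0.0], [0.08, 0.016, 0.0], [0.077, 0.027, 0.0], [0.072, 0.038, 0.0], [0.066, 0.047, 0.0], [0.059, 0.056, 0.0], [0.051, 0.064, 0.0], [0.041, 0.07, 0.0]] end ang 26.5
```

>>> {"method": "apply_moves", "body": {"dp": [[0.085, 0.002, -0.01], [0.081, -0.006, 0], [0.081, 0.005, 0], [0.08, 0.016, 0], [0.077, 0.027, 0], [0.072, 0.038, 0], [0.066, 0.047, 0], [0.059, 0.056, 0]], "twist": [[0.002, 0.005, 0], [0, 0, 0], [0, 0, 0], [0, 0, 0], [0, 0, 0], [0, 0, 0], [0, 0, 0], [0, 0, 0]], "jaw": [255, 255, 255, 255, 255, 255, 255, 255]}}

```text
clock: 12.4
tcp_pos: [0.607, 0.0446, 0.4099]
orientation: [-3.138, 0.001, 0.032]
contact_force: [-9.0, -1.4, 9.6]
grip_width: 0.0335
```

```bash
python3 w.py 8 10
```

```text
t 12.4 p [0.607  0.0446 0.4099] ang 42.5 r 0.0728 zax [-0.0203  0.0032 -0.9998] F [-9.  -1.4  9.6] Ftan -5.0 Frad -7.6 q [-0.61  0.41  0.58  1.74 -0.25  1.09  0.06]
twist [-0.0015  0.0097 -0.0004]
[[0.033, 0.079, -0.01], [0.041, 0.07, 0.0], [0.031, 0.075, 0.0], [0.02, 0.079, 0.0], [0.009, 0.081, 0.0], [-0.002, 0.081, 0.0], [-0.013, 0.08, 0.0], [-0.024, 0.078, 0.0], [-0.035, 0.073, 0.0], [-0.045, 0.068, 0.0]] end ang -37.5
```

>>> {"method": "apply_moves", "body": {"dp": [[0.033, 0.079, -0.012], [0.041, 0.07, 0], [0.031, 0.075, 0], [0.02, 0.079, 0], [0.009, 0.081, 0], [-0.002, 0.081, 0], [-0.013, 0.08, 0]], "twist": [[-0.0015, 0.0097, 0], [0, 0, 0], [0, 0, 0], [0, 0, 0], [0, 0, 0], [0, 0, 0], [0, 0, 0]], "jaw": [255, 255, 255, 255, 255, 255, 255]}}

```text
clock: 13.1
tcp_pos: [0.6244, -0.0109, 0.41]
orientation: [-3.122, -0.016, 0.017]
contact_force: [0.9, 3.9, 2.6]
grip_width: 0.0335
```

```bash
python3 w.py 8 10; python3 - <<'E'
from bench import r
from h import *
f=r.grab_frame("scene"); c=f["color"]; np.savez("scene5.npz",**f)
cv2.imwrite("pics/a5.png",cv2.resize(c[160:320,250:410,::-1],(600,600),interpolation=cv2.INTER_CUBIC))
for n in ("scene0.npz","scene5.npz"):
    f=load(n); hsv=cv2.cvtColor(f["color"],cv2.COLOR_RGB2HSV); P,u,v=pts(f)
    s=hsv[v,u,1]; val=hsv[v,u,2]
    q=(s<40)&(val>120)&(abs(P[:,0]-.6)<.06)&(abs(P[:,1])<.1)&(P[:,2]<.16)&(P[:,2]>.08)
    print(n,q.sum(),P[q].min(0).round(4),P[q].max(0).round(4),np.percentile(P[q][:,2],[5,50,95]).round(4))
E
```

```text
t 13.1 p [ 0.6244 -0.0109  0.41  ] ang -5.0 r 0.0713 zax [-0.0107  0.0198 -0.9997] F [0.9 3.9 2.6] Ftan -4.0 Frad 0.5 q [-0.5   0.44  0.58  1.7  -0.28  1.1   0.18]
twist [-0.0095  0.005   0.0049]
[[-0.024, 0.079, -0.01], [-0.024, 0.078, 0.0], [-0.034, 0.074, 0.0], [-0.044, 0.068, 0.0], [-0.053, 0.061, 0.0], [-0.061, 0.053, 0.0], [-0.068, 0.044, 0.0], [-0.074, 0.034, 0.0], [-0.078, 0.024, 0.0], [-0.08, 0.013, 0.0]] end ang -85.0
scene0.npz 575 [ 0.5634 -0.08    0.0809] [0.6127 0.0753 0.129 ] [0.1226 0.1251 0.1273]
scene5.npz 925 [ 0.5602 -0.0749  0.1013] [0.6127 0.0765 0.1102] [0.1042 0.1066 0.1089]
```

View pics/a5.png

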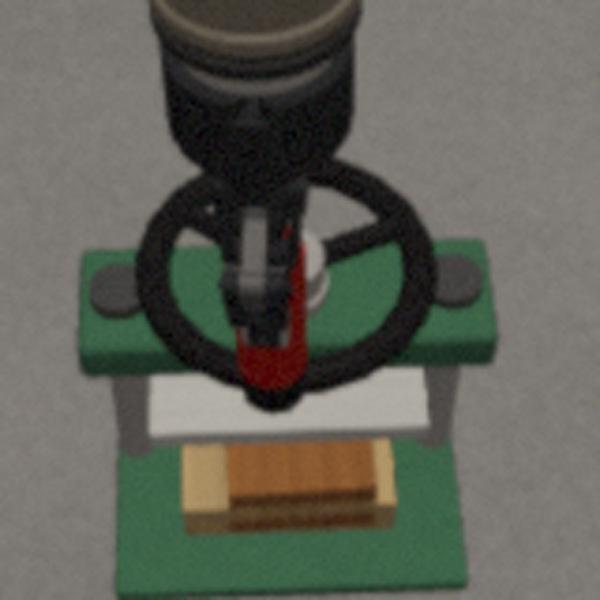

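>>> {"method": "apply_moves", "body": {"dp": [[-0.024, 0.079, -0.01], [-0.024, 0.078, 0], [-0.034, 0.074, 0], [-0.044, 0.068, 0], [-0.053, 0.061, 0], [-0.061, 0.053, 0], [-0.068, 0.044, 0]], "twist": [[-0.0095, 0.005, 0.005], [0, 0, 0], [0, 0, 0], [0, 0, 0], [0, 0, 0], [0, 0, 0], [0, 0, 0]], "jaw": [255, 255, 255, 255, 255, 255, 255]}}

```text
clock: 13.85
tcp_pos: [0.5869, -0.0671, 0.4099]
orientation: [-3.139, -0.003, -0.006]
contact_force: [1.5, 4.1, 0.5]
grip_width: 0.0333
```

```bash
python3 w.py 8 10
```

```text
t 13.85 p [ 0.5869 -0.0671  0.4099] ang -61.8 r 0.0709 zax [ 0.0037  0.0025 -1.    ] F [1.5 4.1 0.5] Ftan -3.3 Frad -3.0 q [-0.46  0.37  0.61  1.79 -0.25  1.05  0.24]
twist [-0.0012 -0.0018  0.0011]
[[-0.078, 0.026, -0.01], [-0.078, 0.023, 0.0], [-0.081, 0.012, 0.0], [-0.081, 0.0, 0.0], [-0.081, -0.011, 0.0], [-0.078, -0.022, 0.0], [-0.074, -0.033, 0.0], [-0.069, -0.043, 0.0], [-0.063, -0.052, 0.0], [-0.055, -0.06, 0.0]] end ang -141.8
```

>>> {"method": "apply_moves", "body": {"dp": [[-0.078, 0.026, -0.01], [-0.078, 0.022, 0], [-0.081, 0.011, 0], [-0.08, -0.001, 0], [-0.08, -0.012, 0], [-0.077, -0.023, 0], [-0.073, -0.035, 0]], "twist": [[-0.001, -0.002, 0.001], [0, 0, 0], [0, 0, 0], [0, 0, 0], [0, 0, 0], [0, 0, 0], [0, 0, 0]], "jaw": [255, 255, 255, 255, 255, 255, 255]}}

```text
clock: 14.55
tcp_pos: [0.5164, -0.0675, 0.4121]
orientation: [3.141, -0.003, 0.011]
contact_force: [4.6, 2.5, -1.8]
grip_width: 0.0332
```

```bash
python3 w.py 5 8; python3 - <<'E'
from bench import r
from h import *
f=r.grab_frame("scene"); np.savez("scene6.npz",**f)
hsv=cv2.cvtColor(f["color"],cv2.COLOR_RGB2HSV); P,u,v=pts(f)
s=hsv[v,u,1]; val=hsv[v,u,2]
q=(s<40)&(val>120)&(abs(P[:,0]-.6)<.06)&(abs(P[:,1])<.1)&(P[:,2]<.16)&(P[:,2]>.08)
print(q.sum(),np.percentile(P[q][:,2],[5,50,95]).round(4))
q=(s>80)&(hsv[v,u,0]<28)&(P[:,0]>.6)&(P[:,0]<.68)&(abs(P[:,1])<.06)&(P[:,2]>.07)
print("block top",q.sum(),P[q].min(0).round(3),P[q].max(0).round(3),np.median(P[q][:,2]).round(4))
E
```

```text
t 14.55 p [ 0.5164 -0.0675  0.4121] ang -120.5 r 0.073 zax [ 0.007 -0.001 -1.   ] F [ 4.6  2.5 -1.8] Ftan -2.7 Frad -4.5 q [-0.52  0.24  0.63  1.95 -0.16  1.    0.18]
twist [ 0.0005 -0.0033 -0.0009]
[[-0.03, -0.049, 0.009], [-0.04, -0.031, 0.0], [-0.037, -0.035, 0.0], [-0.034, -0.038, 0.0], [-0.031, -0.041, 0.0], [-0.027, -0.043, 0.0], [-0.023, -0.045, 0.0], [-0.019, -0.047, 0.0]] end ang -160.5
1114 [0.0977 0.1002 0.1023]
block top 594 [ 0.6   -0.057  0.07 ] [0.634 0.054 0.184] 0.0825
```

>>> {"method": "apply_moves", "body": {"dp": [[-0.03, -0.049, 0.009], [-0.04, -0.031, 0], [-0.037, -0.035, 0], [-0.034, -0.038, 0], [-0.031, -0.041, 0], [-0.027, -0.043, 0], [-0.023, -0.045, 0], [-0.019, -0.047, 0]], "twist": [[0, -0.003, -0.001], [0, 0, 0], [0, 0, 0], [0, 0, 0], [0, 0, 0], [0, 0, 0], [0, 0, 0], [0, 0, 0]], "jaw": [255, 255, 255, 255, 255, 255, 255, 255]}}

```text
clock: 15.4
tcp_pos: [0.4844, -0.0281, 0.4115]
orientation: [3.135, -0.003, 0.005]
contact_force: [3.5, -2.2, -0.6]
grip_width: 0.0336
```

```bash
python3 w.py 4 6
```

```text
t 15.4 p [ 0.4844 -0.0281  0.4115] ang -161.2 r 0.0729 zax [ 0.003  -0.0063 -1.    ] F [ 3.5 -2.2 -0.6] Ftan -3.3 Frad -2.6 q [-0.61  0.16  0.61  2.02 -0.1   0.99  0.05]
twist [ 0.003  -0.0014 -0.0009]
[[0.011, -0.047, 0.004], [-0.009, -0.04, 0.0], [-0.006, -0.04, 0.0], [-0.003, -0.041, 0.0], [-0.001, -0.041, 0.0], [0.002, -0.041, 0.0]] end ang -185.2
```

>>> {"method": "apply_moves", "body": {"dp": [[0, -0.046, 0.004], [-0.006, -0.04, 0], [-0.004, -0.04, 0], [-0.001, -0.041, 0], [0.001, -0.041, 0]], "twist": [[0.003, -0.001, -0.001], [0, 0, 0], [0, 0, 0], [0, 0, 0], [0, 0, 0]], "jaw": [255, 255, 255, 255, 255]}}

```text
clock: 15.9
tcp_pos: [0.4817, -0.0023, 0.4102]
orientation: [3.14, -0.001, -0.007]
contact_force: [2.5, -3.7, 0.1]
grip_width: 0.0335
```

```bash
python3 w.py 3 5;python3 - <<'E'
from bench import r
from h import *
f=r.grab_frame("scene"); np.savez("scene7.npz",**f)
hsv=cv2.cvtColor(f["color"],cv2.COLOR_RGB2HSV); P,u,v=pts(f)
s=hsv[v,u,1]; val=hsv[v,u,2]
q=(s<40)&(val>120)&(abs(P[:,0]-.6)<.06)&(abs(P[:,1])<.1)&(P[:,2]<.16)&(P[:,2]>.08)
print(q.sum(),np.percentile(P[q][:,2],[5,50,95]).round(4))
cv2.imwrite("pics/a7.png",cv2.resize(f["color"][160:320,250:410,::-1],(600,600),interpolation=cv2.INTER_CUBIC))
E
```

```text
t 15.9 p [ 0.4817 -0.0023  0.4102] ang 178.1 r 0.0717 zax [-0.0042 -0.0019 -1.    ] F [ 2.5 -3.7  0.1] Ftan -3.6 Frad -2.6 q [-0.65  0.16  0.59  2.03 -0.1   0.99 -0.01]
twist [ 0.0009  0.002  -0.0003]
[[0.016, -0.03, -0.007], [0.003, -0.03, 0.0], [0.005, -0.03, 0.0], [0.007, -0.03, 0.0], [0.008, -0.029, 0.0]] end ang 163.1
1171 [0.0943 0.0967 0.099 ]
```

View pics/a7.png

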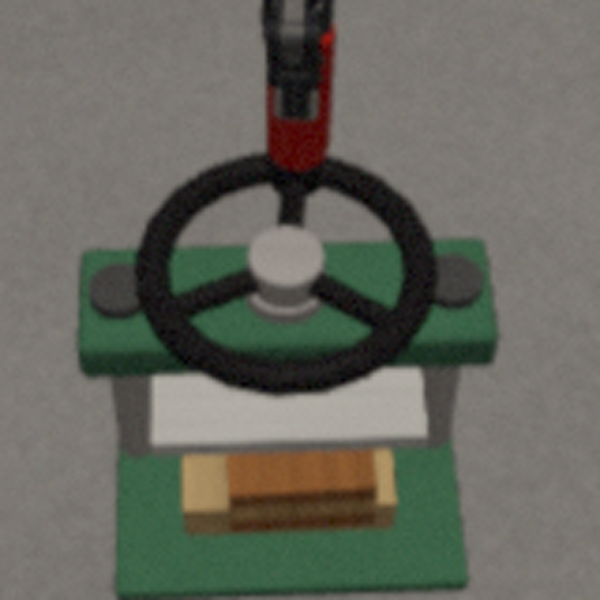

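>>> {"method": "apply_moves", "body": {"dp": [[0.008, -0.03, -0.006], [0.003, -0.03, 0], [0.005, -0.03, 0]], "twist": [[0.001, 0.002, 0], [0, 0, 0], [0, 0, 0]], "jaw": [255, 255, 255]}}

```text
clock: 16.25
tcp_pos: [0.4828, 0.0092, 0.4102]
orientation: [3.141, -0.001, -0.006]
contact_force: [1.2, -5.3, 0.5]
grip_width: 0.0332
```

```bash
python3 w.py 3 5
```

```text
t 16.25 p [0.4828 0.0092 0.4102] ang 169.0 r 0.0719 zax [-3.9e-03 -8.0e-04 -1.0e+00] F [ 1.2 -5.3  0.5] Ftan -5.0 Frad -2.2 q [-0.67  0.16  0.59  2.02 -0.11  0.99 -0.03]
twist [ 0.0004  0.0018 -0.0003]
[[0.022, -0.027, -0.007], [0.008, -0.029, 0.0], [0.01, -0.029, 0.0], [0.011, -0.028, 0.0], [0.013, -0.028, 0.0]] end ang 154.0
```

>>> {"method": "apply_moves", "body": {"dp": [[0.012, -0.028, -0.005], [0.008, -0.029, 0]], "twist": [[0, 0.002, 0], [0, 0, 0]], "jaw": [255, 255]}}

```text
clock: 16.45
tcp_pos: [0.4843, 0.0153, 0.4101]
orientation: [3.139, -0.003, -0.006]
contact_force: [0.0, -5.8, 1.4]
grip_width: 0.0336
```

```bash
python3 w.py 3 5
```

```text
t 16.45 p [0.4843 0.0153 0.4101] ang 164.0 r 0.072 zax [-0.0036 -0.0026 -1.    ] F [ 0.  -5.8  1.4] Ftan -5.5 Frad -1.6 q [-0.68  0.16  0.58  2.02 -0.1   0.99 -0.04]
twist [ 0.0013  0.0017 -0.001 ]
[[0.025, -0.025, -0.007], [0.011, -0.029, 0.0], [0.012, -0.028, 0.0], [0.014, -0.027, 0.0], [0.015, -0.027, 0.0]] end ang 149.0
```

>>> {"method": "apply_moves", "body": {"dp": [[0.014, -0.027, -0.004], [0.011, -0.029, 0]], "twist": [[0.001, 0.0015, 0], [0, 0, 0]], "jaw": [255, 255]}}

```text
clock: 16.65
tcp_pos: [0.4862, 0.0206, 0.4099]
orientation: [3.138, -0.006, -0.008]
contact_force: [-0.4, -7.6, 3.4]
grip_width: 0.0334
```

```bash
python3 w.py 3 5
```

```text
t 16.65 p [0.4862 0.0206 0.4099] ang 159.4 r 0.0718 zax [-0.0052 -0.0033 -1.    ] F [-0.4 -7.6  3.4] Ftan -7.3 Frad -2.3 q [-0.68  0.17  0.58  2.02 -0.11  0.99 -0.05]
twist [ 0.0016  0.0025 -0.002 ]
[[0.025, -0.023, -0.009], [0.013, -0.028, 0.0], [0.014, -0.027, 0.0], [0.016, -0.026, 0.0], [0.017, -0.025, 0.0]] end ang 144.4
```

>>> {"method": "apply_moves", "body": {"dp": [[0, 0, 0], [0, 0, 0], [0, 0, 0]], "twist": [[0, 0, 0], [0, 0, 0], [0, 0, 0]], "jaw": [255, 255, 255]}}

```text
clock: 16.95
tcp_pos: [0.4863, 0.0208, 0.41]
orientation: [3.138, -0.007, -0.009]
contact_force: [1.2, -4.0, 0.1]
grip_width: 0.0335
```

```bash
python3 w.py 3 3;python3 - <<'E'
from bench import r
from h import *
f=r.grab_frame("scene")
hsv=cv2.cvtColor(f["color"],cv2.COLOR_RGB2HSV); P,u,v=pts(f)
s=hsv[v,u,1]; val=hsv[v,u,2]
q=(s<40)&(val>120)&(abs(P[:,0]-.6)<.06)&(abs(P[:,1])<.1)&(P[:,2]<.16)&(P[:,2]>.08)
print(q.sum(),np.percentile(P[q][:,2],[5,50,95]).round(4))
E
```

```text
t 16.95 p [0.4863 0.0208 0.41  ] ang 159.2 r 0.0718 zax [-0.0054 -0.0034 -1.    ] F [ 1.2 -4.   0.1] Ftan -3.3 Frad -2.6 q [-0.68  0.17  0.58  2.02 -0.11  0.99 -0.05]
twist [ 0.0016  0.0026 -0.0021]
[[0.025, -0.023, -0.009], [0.013, -0.028, 0.0], [0.014, -0.027, 0.0]] end ang 150.2
1171 [0.0942 0.0967 0.099 ]
```

>>> {"method": "apply_moves", "body": {"dp": [[0, 0, 0], [0, 0, 0], [0, 0, 0], [0, 0, 0], [0, 0, 0], [0, 0, 0], [0, 0, 0], [0, 0, 0]], "twist": [[0, 0, 0], [0, 0, 0], [0, 0, 0], [0, 0, 0], [0, 0, 0], [0, 0, 0], [0, 0, 0], [0, 0, 0]], "jaw": [200, 150, 100, 50, 0, 0, 0, 0]}}

```text
clock: 17.8
tcp_pos: [0.4854, 0.024, 0.4094]
orientation: [-3.141, 0.002, 0.013]
contact_force: [0.7, 0.0, -1.0]
grip_width: 0.0854
```

```bash
python3 s.py 0.4863 0.0208 0.41 0; python3 - <<'E'
from bench import r
from h import *
f=r.grab_frame("scene")
cv2.imwrite("pics/a8.png",cv2.resize(f["color"][100:320,220:440,::-1],(600,600),interpolation=cv2.INTER_CUBIC))
E
```

```text
t 17.8 p [0.4854 0.024  0.4094] yaw -0.08 zax [-8.5e-03  8.0e-04 -1.0e+00] F [ 0.7  0.  -1. ] w 0.0854 q [-0.68  0.17  0.58  2.02 -0.11  0.99 -0.05]
dp scaled [ 0.007  0.027 -0.005] twist scaled [-0.0004  0.0041 -0.0006]
```

View pics/a8.png

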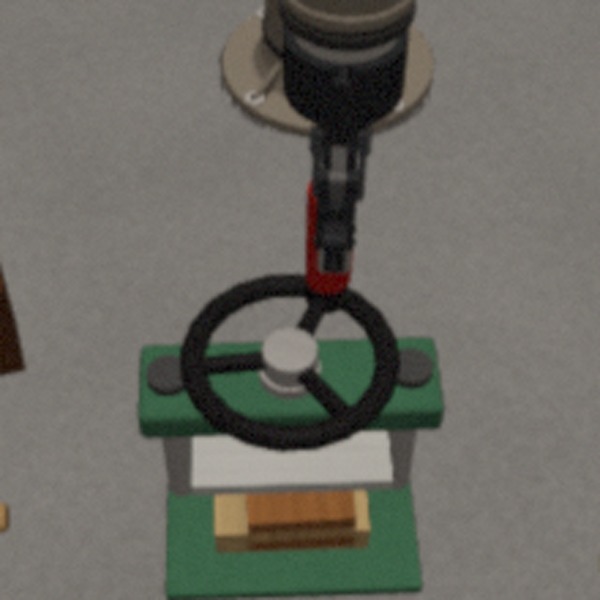

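>>> {"method": "apply_moves", "body": {"dp": [[0, 0, -0.08], [0, 0, -0.15], [0, 0, -0.2], [0, 0, -0.2], [0, 0, -0.2], [0, 0, -0.2], [0, 0, -0.1], [0, 0, 0], [0, 0, 0]], "twist": [[0, 0.003, 0], [0, 0, 0], [0, 0, 0], [0, 0, 0], [0, 0, 0], [0, 0, 0], [0, 0, 0], [0, 0, 0], [0, 0, 0]], "jaw": [0, 0, 0, 0, 0, 0, 0, 0, 0]}}

```text
clock: 18.75
tcp_pos: [0.485, 0.0225, 0.5537]
orientation: [-3.14, 0.006, -0.002]
contact_force: [-0.6, -0.3, -1.4]
grip_width: 0.0854
```

```bash
python3 s.py; python3 - <<'E'
from bench import r
from h import *
ims=[]
for n in("scene","top"):
    f=r.grab_frame(n)
    hsv=cv2.cvtColor(f["color"],cv2.COLOR_RGB2HSV); P,u,v=pts(f)
    s=hsv[v,u,1]; val=hsv[v,u,2]; hh=hsv[v,u,0]
    if n=="scene":
        q=(s<40)&(val>120)&(abs(P[:,0]-.6)<.06)&(abs(P[:,1])<.1)&(P[:,2]<.16)&(P[:,2]>.08)
        print("plate",np.percentile(P[q][:,2],[5,50,95]).round(4))
    q=((hh<5)|(hh>174))&(s>180)&(val>60)&(P[:,2]>.15)
    Q=P[q]
    if len(Q):
        print(n,"handle",Q.min(0).round(4),Q.max(0).round(4))
        for lo in (.2,.22,.24,.26):
            k=(Q[:,2]>lo)&(Q[:,2]<lo+.02); 
            if k.sum()>5: print(lo,Q[k,0].max().round(4),Q[k,1].min().round(4),Q[k,1].max().round(4))
    ims.append(cv2.resize(f["color"][:,:,::-1],(400,300)))
    if n=="scene": cv2.imwrite("pics/a9.png",cv2.resize(f["color"][120:320,230:430,::-1],(600,600),interpolation=cv2.INTER_CUBIC))
cv2.imwrite("pics/a9b.png",np.hstack(ims))
E
```

```text
t 18.75 p [0.485  0.0225 0.5537] yaw -0.23 zax [ 0.0011  0.0012 -1.    ] F [-0.6 -0.3 -1.4] w 0.0854 q [-0.73  0.02  0.58  1.81 -0.01  1.31 -0.16]
plate [0.0943 0.0967 0.0988]
scene handle [0.4714 0.0046 0.1903] [0.5027 0.0352 0.2835]
0.2 0.5024 0.0063 0.0345
0.22 0.5022 0.006 0.0337
0.24 0.5027 0.0057 0.0347
0.26 0.5022 0.0049 0.0352
```

View pics/a9.png

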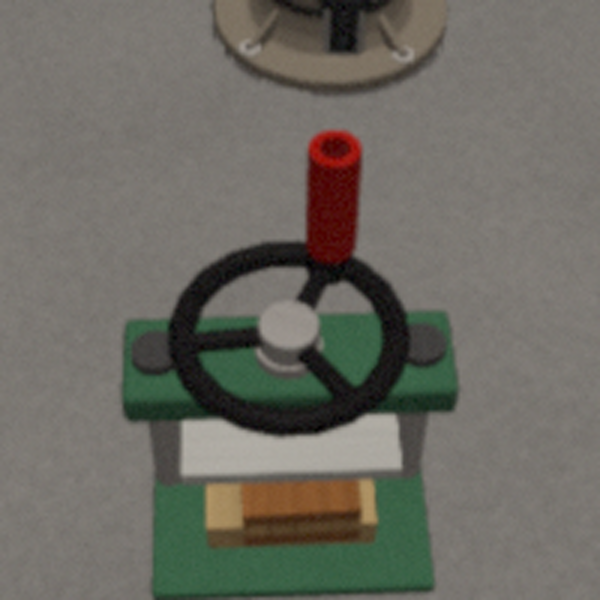

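View pics/a9b.png

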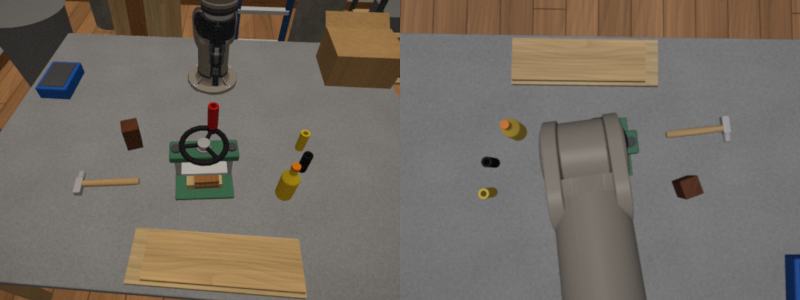

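```bash
python3 -c "
from bench import r
print(r.hand_in())"
```

```text
the job is handed in; nothing more can be done
None
```

The red handle is fully home on its pin, and the press is wound tight on the block. I have let go and handed the job in at about 18.8 s on the robot's clock. No verdict came back.

Checks before handing in:
- **Handle:** it stands upright on the wheel, from height 0.190 to about 0.281 m, so it rests on the boss. It reached its end stop with a 40 N push.
- **Winding:** the pin was carried about 532° (9.3 rad) clockwise from where it started, past the 7.85 rad needed whatever the start angle.
- **Plate:** its top came down from 0.125 m to 0.0967 m and stopped there, while the last 19° or so of turning added only load. The push along the path rose from about 3.5 N free to 7.3 N. The reading did not change after I let go.
- **Bystanders:** in the last pictures the glue, offcut, hammer and block look as they did at the start. I judged this by eye and did not measure it.

**Plate force, two estimates:** the force at the pin suggests about 80 N and the winding past contact about 95 N. Both are within the 50–100 N that grips well. During winding the measured pin radius read 70–74 mm instead of 70, with up to 8 N sideways. I put that down to hub-estimate error and bore clearance.

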